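# Bag sealer: one click longer, then a trial press

### The arm

A 7-joint arm with a two-finger parallel gripper is mounted at the origin on the work surface. World frame = base frame: x ahead of the robot, y to its left, z up, the work surface at z = 0. Lengths are in m, angles in rad, forces in N, time in s.
With the tool pointing down it reaches from about 0.35 to 0.775 m from the base axis. Payload 3.1 kg.
Tool frame: the origin (TCP) lies between the finger pads; the fingertips stand env.tip_extent ahead of it and the grasp point (between the pads) is the TCP (env.tip_extent is the distance from the TCP to the fingertips, in m); y points along the fingers, x is the direction in which the jaws open and shut, and the axes are right-handed (so a half turn about y gives the same grasp; the last joint's range is limited). The gripper opens to 85 mm and grips with 20 to 120 N. Pads are 22 mm wide; open, the fingers measure 114 mm over their backs; the gripper's body (76 mm by 85 mm) begins 54 mm behind the grasp point. The pads swing forward as they close: fully open they stand 13 mm farther back than shut.
Start: joints at [1.249, 0.311, 0.014, 1.512, -0.004, 1.319, -0.027], TCP at [0.152, -0.529, 0.25] pointing down, gripper open.
Joint ranges: [-2.7, 2.7], [-0.3, 1.91], [-1.27, 1.3], [0.12, 2.57], [-1.44, 4.58], [0.2, 2.03], [-3.05, 3.05]. Speed limits (rad/s): [2.79, 2.79, 3.14, 3.14, 3.14, 3.14, 3.14].

### API

Orientations are given as a rotation vector (axis times angle).
In Python, from cell import env gives the robot as it stands. Calls block until the motion is done:
- env.move_ptp(position, orientation): joint-space move of the TCP to a pose.
- env.movel(position, rot=None, rate=0.15, stop_force=None): straight line of the TCP; rot=None keeps the orientation; rate is the mean speed in m/s. With stop_force (N) it stops when the force on the tool has changed by that much, and returns True; else False.
- env.movej(angles): joint-space move.
- env.open_gripper() and env.grasp(squeeze=None): open the fingers fully, or close them until they stop; squeeze is the grip in N (None keeps the last).
- env.pause(seconds).
- env.solve_ik(position, orientation): joint angles nearest the present ones, or None.
- env.read_state(): the state.
- env.read_camera(name): name is "scene" or "side" or "wrist"; returns a dict with "color" (400x640x3 uint8, blue, green, red), "depth" (400x640 float32, m along the optical axis (not along the pixel's ray), 0 where there is no reading), "camera_matrix" (3x3 intrinsics, pixels), "extrinsics" (4x4, takes a point from camera to world coordinates); the wrist camera has in their place "mount" (4x4, takes a point from camera to tool coordinates, whose origin is the TCP and whose axes are the tool frame's). Camera axes: x right, y down, z forward; pixel columns grow to the right and rows downward; lengths in m; the calibration is good to about 2 mm. A picture is of the moment at which its call begins: read the wrist's pose just before it.
A pose or a line that the arm cannot do raises env.PlanningError and nothing moves.
- env.close_job(): hands the job in, once; it reports no verdict.
The state is a dict: "clock": time; "q": joint angles; "joint_velocities": joint speeds; "joint_torque": joint torques, N m; "tool_pos": TCP position; "ee_rot": TCP orientation; "force": force on the tool from outside, world axes, zero at the start; "moment": the same for the moment, N m; "opening": finger opening in m.
Only numpy, scipy, OpenCV 4.12 (cv2) and the standard library are available. Lean on these libraries where they do the work, as an engineer would, in place of code of your own. Each camera call takes 0.05 s, during which the arm holds its last target.

### The job

The bags are thicker today: with a fingertip on the knurled rim of the bag sealer's thumbwheel, roll it one click, and only one, towards the sealing arm, so that its white line stands at the next longer mark, and let go of it. Then press the sealing arm's handle gently down with the fingertips until the arm lies shut on the jaw, and finish while still holding it down there. Do not pinch or grip anything, and leave the other things on the bench where they are.

Things in the scene. Friction and masses are not known exactly. Their poses are not given: they have to be found in the camera images.
- sealer: Table-top bag sealer, fixed: pale grey body 86 mm wide (x), 420 mm long (y, -165 to +255 mm from the origin), deck 74 mm above the bench. Origin on the bench, in mid-width under the jaw; y runs along the body. Thumbwheel in the deck at the +y end; sealing arm pivoted at y = +115 mm, 100 mm up, reaching to -y, where its handle overhangs the body's end.
- wheel_top (a point): Top of the thumbwheel's rim (does not turn), at the sealer's x = 0, y = +205 mm, 88 mm above the bench. Black knurled wheel, 60 mm diameter, 18 mm wide, axle along the sealer's x: the top of the rim moves along its y. It stands 7 mm above the guard cheeks beside it (7 mm wide each), 14 mm above the deck. The arm's pivot bracket, 115 mm high, begins 72 mm away on the -y side.
- timer_wheel (a joint): Turn of the wheel, rad: near 0 at the start (white line on top, at the middle of 5 marks), growing as the top of the rim moves towards the arm (sealer's -y). A sprung ball clicks every 0.419 rad, 12.6 mm of rim; let go, it settles into the nearest click. Passing a click takes about 1.3 N along the rim; pressed from above with 5 to 15 N, a fingertip drags it without slip.
- press_point (a point): Centre of the top face of the black handle paddle (52 mm across, 60 mm along, 18 mm thick) at the arm's free end, where it is pressed; tips with the arm, y axis along it to the pivot. 312 mm from the pivot axle along the arm and 16 mm above its centre line; about 216 mm above the bench when up, 116 mm when shut, having moved some 12 mm away from the pivot.
- press_arm (a joint): Closing of the sealing arm, rad: 0 up (19 degrees open), 0.33 level and shut on the jaw, 0.345 hard stop with the soft strip squeezed. A spring lifts it: about 1 N on the handle starts it, about 6 N holds it shut; it rises again when let go.
- pineapple_a_center (a point): Standing pineapple, 100 mm thick, 125 mm high with a 90 mm leaf crown, left of the sealer (+y); this point is 60 mm up its axis. Leave alone.
- pineapple_b_center (a point): Standing pineapple, 94 mm thick, 115 mm high with an 85 mm leaf crown, right of the sealer (-y); this point is 60 mm up its axis. Leave alone.
- tape_roll_center (a point): Roll of brown tape lying flat, 90 mm across, 48 mm high, on the robot's side of the sealer; its centre. Leave alone.
- clip_tub_center (a point): Open tub of bag clips, 95 x 130 x 50 mm high, beyond the sealer; its centre. Leave alone.
- marker_center (a point): Marker pen lying flat, 140 mm long, 16 mm thick, on the robot's side of the sealer; its centre. Leave alone.
- jar_center (a point): Small glass jar with a white lid, 60 mm across, 85 mm high, beyond the sealer near its wheel end; its centre. Leave alone.

How it is judged:
By the outcome, as a careful person would: the job done as asked, in the order asked, and still so for the second after the job is handed in, while the arm keeps its last pose, push and grip.
It also fails if it takes over 48 s, if anything falls off the work surface, if the arm or the gripper's body presses on something with over 40 N, if the wrist force passes 120 N, or if a joint passes its speed limit or range.

## Working session

There is one attempt and no reset: what is moved stays moved. The work goes in short steps, each a Python script; the robot and the scene stay as the last script left them, time stands still between calls to the robot, and variables do not carry over. Pictures are saved under pics/ and viewed, and the job is handed in when it is done.

```bash
ls; mkdir -p pics
python3 - <<'E'
from cell import env
import cv2,numpy as np
s=env.read_state();print(s['clock'],s['tool_pos'],s['ee_rot'],s['opening'],env.tip_extent)
for n in ['scene','side','wrist']:
    c=env.read_camera(n);cv2.imwrite(f'pics/{n}0.png',c['color'])
    np.savez(f'{n}0.npz',**c)
    print(n,c['camera_matrix'].tolist(),c.get('extrinsics',c.get('mount')).round(3).tolist())
E
```

```text
pics
0.0 [ 0.15171466 -0.52793879  0.24920387] [-1.32726951  1.00203946 -0.99877167] 0.08517745637339537 0.019
scene [[478.1798709126873, 0.0, 318.88503116108944], [0.0, 478.1798709126873, 197.23748975272886], [0.0, 0.0, 1.0]] [[0.569, 0.505, -0.648, 1.622], [0.822, -0.371, 0.432, -0.712], [-0.022, -0.779, -0.627, 1.148], [0.0, 0.0, 0.0, 1.0]]
side [[475.3899768474691, 0.0, 317.33171342010843], [0.0, 475.3899768474691, 194.85420491647656], [0.0, 0.0, 1.0]] [[0.998, -0.041, 0.037, 0.521], [-0.055, -0.71, 0.702, -0.962], [-0.002, -0.703, -0.711, 1.132], [0.0, 0.0, 0.0, 1.0]]
wrist [[342.0288014303873, 0.0, 316.9879959371961], [0.0, 342.0288014303873, 198.08738318800474], [0.0, 0.0, 1.0]] [[1.0, -0.001, -0.001, 0.0], [0.0, -0.306, 0.952, -0.123], [-0.001, -0.952, -0.306, 0.079], [0.0, 0.0, 0.0, 1.0]]
```

View pics/scene0.png

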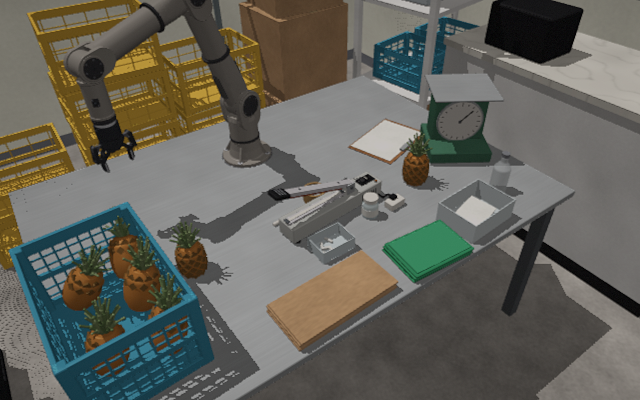

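View pics/side0.png

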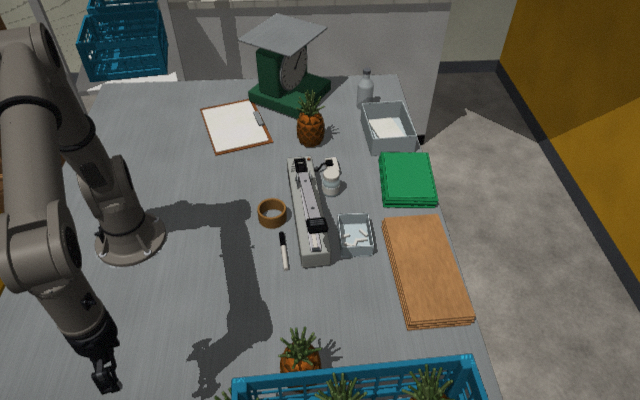

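```bash
python3 -c "
from scipy.spatial.transform import Rotation as R
print(R.from_rotvec([-1.32726951,1.00203946,-0.99877167]).as_matrix().round(3))"
```

```text
[[ 0.276 -0.001  0.961]
 [-0.961  0.002  0.276]
 [-0.002 -1.    -0.   ]]
```

The scene view shows the sealer around (330,205), with its handle at (278,193) and wheel end near (368,183). In the side view the body runs from (300,165) to (316,258), with the handle at (317,225). I'll zoom in and compute world points.

```bash
cat > h.py <<'E'
import numpy as np,cv2
def pts(c):
    K=c['camera_matrix'];d=c['depth'];v,u=np.indices(d.shape)
    P=np.stack([(u-K[0,2])/K[0,0]*d,(v-K[1,2])/K[1,1]*d,d,np.ones_like(d)],-1)
    return (P@c['extrinsics'].T)[...,:3]
def ray(c,u,v,z):
    K=c['camera_matrix'];E=c['extrinsics'];r=E[:3,:3]@np.array([(u-K[0,2])/K[0,0],(v-K[1,2])/K[1,1],1]);o=E[:3,3]
    return o+r*(z-o[2])/r[2]
def tri(c1,p1,c2,p2):
    A=[];b=[]
    for c,(u,v) in((c1,p1),(c2,p2)):
        K=c['camera_matrix'];E=c['extrinsics'];r=E[:3,:3]@np.array([(u-K[0,2])/K[0,0],(v-K[1,2])/K[1,1],1]);r/=np.linalg.norm(r)
        M=np.eye(3)-np.outer(r,r);A.append(M);b.append(M@E[:3,3])
    return np.linalg.lstsq(np.vstack(A),np.hstack(b),rcond=None)[0]
E
python3 - <<'E'
from h import *
for n,(x0,y0,w,h) in {'scene':(255,160,160,110),'side':(250,140,140,140)}.items():
    c=dict(np.load(n+'0.npz'));f=5 if n=='scene' else 4
    im=cv2.resize(c['color'][y0:y0+h,x0:x0+w],None,fx=f,fy=f,interpolation=cv2.INTER_CUBIC);cv2.imwrite(f'pics/{n}_z.png',im)
    P=pts(c)[y0:y0+h,x0:x0+w].reshape(-1,3)
    # deck: z 70..78 grey near
    m=(abs(P[:,2]-.074)<.004);Q=P[m]
    print(n,m.sum(),np.median(P[:,2]),Q.min(0),Q.max(0))
    r=cv2.minAreaRect(Q[:,:2].astype(np.float32)*1000);print(r)
    cols=[]
    for z in np.arange(.0,.26,.02):
        q=P[abs(P[:,2]-z)<.01];print(round(z,2),len(q),q.mean(0).round(3) if len(q) else '')
E
```

```text
scene 1017 0.0032610562696969714 [ 0.48457163 -0.14998839  0.07000704] [0.65424887 0.40924189 0.07799957]
((574.9573364257812, 133.01608276367188), (162.9390106201172, 557.127197265625), 5.1697611808776855)
0.0 10542 [0.516 0.065 0.   ]
0.02 1167 [0.646 0.048 0.02 ]
0.04 2370 [0.736 0.048 0.039]
0.06 731 [0.594 0.062 0.06 ]
0.08 1772 [0.56  0.061 0.078]
0.1 138 [0.565 0.26  0.1  ]
0.12 150 [0.549 0.145 0.118]
0.14 120 [0.551 0.042 0.14 ]
0.16 140 [ 0.556 -0.017  0.16 ]
0.18 124 [ 0.561 -0.069  0.18 ]
0.2 115 [ 0.567 -0.121  0.2  ]
0.22 164 [ 0.569 -0.168  0.218]
0.24 0 
side 1335 0.0026941073308699437 [ 0.48336352 -0.14812144  0.07002161] [0.81682637 0.34813143 0.07797106]
((577.049560546875, 139.97364807128906), (569.4813232421875, 271.53515625), 66.01886749267578)
0.0 13147 [0.578 0.099 0.001]
0.02 1407 [0.618 0.052 0.02 ]
0.04 1539 [0.654 0.089 0.039]
0.06 551 [0.61  0.055 0.059]
0.08 1976 [0.548 0.05  0.077]
0.1 63 [0.542 0.122 0.1  ]
0.12 107 [0.536 0.122 0.119]
0.14 96 [0.541 0.062 0.14 ]
0.16 107 [0.546 0.002 0.16 ]
0.18 114 [ 0.552 -0.055  0.18 ]
0.2 129 [ 0.556 -0.112  0.2  ]
0.22 283 [ 0.562 -0.168  0.219]
0.24 0
```

View pics/scene_z.png

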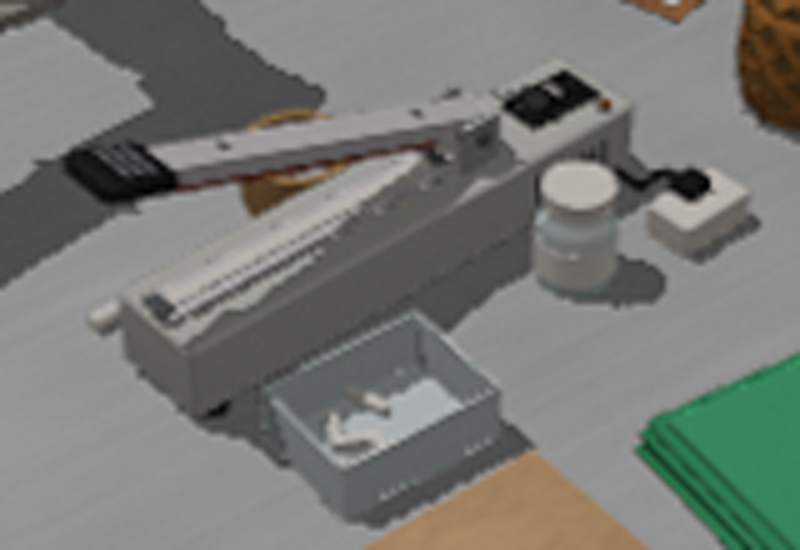

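View pics/side_z.png

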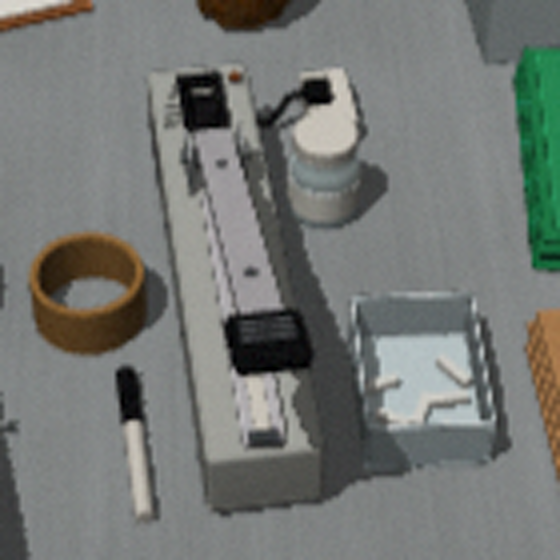

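Run:
```python
from h import *
sc=dict(np.load('scene0.npz'));sd=dict(np.load('side0.npz'))
S=lambda u,v:((u+.5)/5+255-.5,(v+.5)/5+160-.5)
D=lambda u,v:((u+.5)/4+250-.5,(v+.5)/4+140-.5)
names=['robot-side far(+y)','tub-side +y','tub-side -y','robot-side -y']
a=[(560,62),(632,100),(188,347),(122,300)];b=[(150,72),(243,66),(322,450),(205,462)]
A=[]
for n,p,q in zip(names,a,b):
    x=ray(sc,*S(*p),.074);y=ray(sd,*D(*q),.074);t=tri(sc,S(*p),sd,D(*q));print(n,x.round(4),y.round(4),t.round(4));A.append((x[:2],y[:2]))
for k in (0,1):
    r=np.array([z[k] for z in A]);e=(r[0]+r[1])/2-(r[3]+r[2])/2;print(np.linalg.norm(e),np.degrees(np.arctan2(e[1],e[0])),r.mean(0),np.linalg.norm(r[1]-r[0]),np.linalg.norm(r[2]-r[3]))
# black masks -> points
for n,c in(('scene',sc),('side',sd)):
    P=pts(c);g=c['color'].max(2)<60
    for nm,lo,hi,yl,yh in(('handle',.19,.25,-.3,0),('wheel',.078,.1,.2,.45)):
        m=g&(P[...,2]>lo)&(P[...,2]<hi)&(P[...,1]>yl)&(P[...,1]<yh)&(P[...,0]>.45)&(P[...,0]<.7)
        q=P[m];print(n,nm,len(q),q.min(0).round(3),q.max(0).round(3),q.mean(0).round(4))
        if nm=='handle':
            u,s,vt=np.linalg.svd(q-q.mean(0),full_matrices=False); print(vt.round(3))
```

```text
robot-side far(+y) [0.4924 0.2633 0.074 ] [0.4841 0.2663 0.074 ] [0.4842 0.2713 0.0676]
tub-side +y [0.5619 0.2759 0.074 ] [0.5632 0.2694 0.074 ] [0.563  0.2738 0.0731]
tub-side -y [ 0.5967 -0.1384  0.074 ] [ 0.5998 -0.1441  0.074 ] [ 0.5994 -0.1416  0.0749]
robot-side -y [ 0.5303 -0.1496  0.074 ] [ 0.5178 -0.1499  0.074 ] [ 0.518  -0.1425  0.0627]
0.4151851961047467 95.0151034006539 [0.54532154 0.06281026] 0.07066063286514031 0.06730030387143335
0.4163057938056744 94.84297255018907 [0.54123386 0.0604419 ] 0.07918473787615918 0.0822010560904352
scene handle 163 [ 0.536 -0.19   0.192] [ 0.593 -0.123  0.228] [ 0.5726 -0.1652  0.2158]
[[ 0.3    0.909 -0.291]
 [-0.952  0.307 -0.022]
 [ 0.069  0.283  0.956]]
scene wheel 89 [0.51  0.2   0.078] [0.624 0.44  0.097] [0.5506 0.27   0.0844]
side handle 275 [ 0.535 -0.19   0.2  ] [ 0.59  -0.127  0.229] [ 0.5618 -0.1679  0.2181]
[[-0.2    0.961 -0.19 ]
 [ 0.979  0.201 -0.012]
 [-0.027  0.188  0.982]]
side wheel 138 [0.507 0.201 0.078] [0.617 0.435 0.099] [0.5515 0.302  0.0846]
```

```bash
python3 - <<'E'
from h import *
for n in('scene','side'):
    c=dict(np.load(n+'0.npz'));P=pts(c)
    for nm,x0,x1,y0,y1 in(('A',.4,.8,.28,.62),('B',.3,.8,-.6,-.2)):
        for lo,hi in((.05,.12),(.13,.25)):
            m=(P[...,2]>lo)&(P[...,2]<hi)&(P[...,0]>x0)&(P[...,0]<x1)&(P[...,1]>y0)&(P[...,1]<y1)
            q=P[m];print(n,nm,lo,len(q),np.percentile(q,[2,50,98],axis=0).round(3).tolist() if len(q) else'')
E
cat >> h.py <<'E'
from scipy.spatial.transform import Rotation as R
yaw=np.radians(4.9)
xd=np.array([np.cos(yaw),np.sin(yaw),0]);yd=np.array([-np.sin(yaw),np.cos(yaw),0])
rot=R.from_matrix(np.stack([xd,[0,0,-1],yd],1)).as_rotvec()
E
python3 - <<'E'
from h import *
from cell import env
env.movel([0.18,-0.5,0.42],rate=.3)
s=env.read_state();print(s['clock'],s['q'])
wt=np.array([.5275,.2207,.088])
p=wt+yd*.02+[0,0,.24]
print(env.solve_ik(p,rot))
env.move_ptp(p,rot)
env.grasp(20)
s=env.read_state();print(s['clock'],s['q'],s['tool_pos'],s['force'])
c=env.read_camera('wrist');np.savez('wrist1.npz',pos=s['tool_pos'],rv=s['ee_rot'],**c);cv2.imwrite('pics/wrist1.png',c['color'])
c=env.read_camera('side');cv2.imwrite('pics/side1.png',c['color'])
E
```

```text
scene A 0.05 925 [[0.494, 0.345, 0.051], [0.607, 0.43, 0.072], [0.795, 0.616, 0.118]]
scene A 0.13 307 [[0.532, 0.4, 0.139], [0.579, 0.433, 0.166], [0.608, 0.473, 0.216]]
scene B 0.05 731 [[0.496, -0.572, 0.052], [0.537, -0.473, 0.092], [0.601, -0.422, 0.118]]
scene B 0.13 1722 [[0.406, -0.599, 0.135], [0.567, -0.576, 0.188], [0.786, -0.435, 0.247]]
side A 0.05 864 [[0.474, 0.345, 0.051], [0.574, 0.416, 0.076], [0.796, 0.617, 0.119]]
side A 0.13 347 [[0.529, 0.402, 0.135], [0.57, 0.434, 0.168], [0.61, 0.47, 0.216]]
side B 0.05 633 [[0.461, -0.565, 0.055], [0.513, -0.479, 0.106], [0.73, -0.439, 0.117]]
side B 0.13 4193 [[0.398, -0.599, 0.136], [0.567, -0.569, 0.201], [0.791, -0.442, 0.248]]
0.8833 [ 1.19257225e+00  2.50518343e-01  1.03014999e-03  1.18390276e+00
  7.30317134e-05  1.70861165e+00 -9.75412537e-02]
[-0.06395784  0.40347051 -0.59629946  1.25731033  0.22238477  1.54538557
 -0.54221996]
4.5417 [-0.06403354  0.40348552 -0.59629074  1.25733066  0.22240612  1.5454027
 -0.54219865] [0.52576935 0.24065079 0.32798286] [-0.1281392  -0.46143946  0.4530806 ]
```

View pics/wrist1.png

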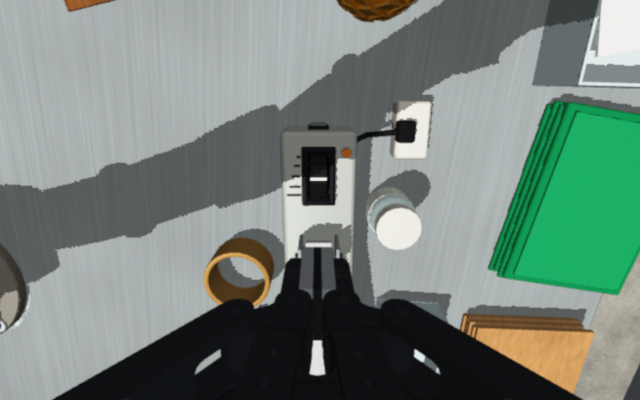

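View pics/side1.png

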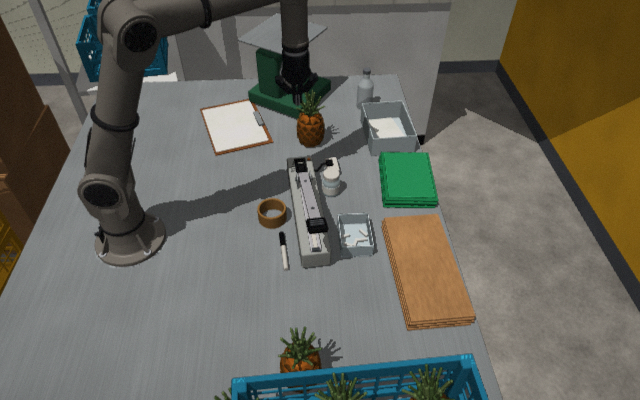

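The wrist view shows the wheel at (319,177) with its white line at (318,179). The five marks left of it lengthen downwards, towards the arm. Next I'll measure the wheel.

```bash
cat >> h.py <<'E'
def wcam(f):
    c=dict(np.load(f));T=np.eye(4);T[:3,:3]=R.from_rotvec(c['rv']).as_matrix();T[:3,3]=c['pos'];c['extrinsics']=T@c['mount'];return c
E
python3 - <<'E'
from h import *
c=wcam('wrist1.npz');I=c['color']
cv2.imwrite('pics/wrist1_z.png',cv2.resize(I[115:265,260:400],None,fx=4,fy=4,interpolation=cv2.INTER_CUBIC))
P=pts(c)
roi=np.zeros(I.shape[:2],bool);roi[140:215,295:345]=1
m=(I.min(2)>170)&roi&(np.indices(roi.shape)[1]>308)&(np.indices(roi.shape)[1]<330)&(np.indices(roi.shape)[0]<200)
v,u=np.nonzero(m);print('line',len(u),u.mean(),v.mean(),ray(c,u.mean(),v.mean(),.088),P[int(v.mean()),int(u.mean())])
k=(I.max(2)<60)&roi;v,u=np.nonzero(k);print('wheel blk',u.min(),u.max(),v.min(),v.max())
print(ray(c,(u.min()+u.max())/2,177,.083))
q=P[roi&(P[...,2]>.084)&(P[...,2]<.095)];print(len(q),q.mean(0),q.max(0))
for p in((282,130),(355,130)): print(ray(c,*p,.074))
E
```

```text
line 49 318.0 178.9591836734694 [0.52829385 0.22470843 0.088     ] [0.52825622 0.22521493 0.08577144]
wheel blk 295 335 147 204
[0.5249173  0.22536149 0.083     ]
353 [0.52777061 0.22492798 0.08608069] [0.53715596 0.24070049 0.08874289]
[0.48496335 0.27249673 0.074     ]
[0.56404406 0.27918589 0.074     ]
```

View pics/wrist1_z.png

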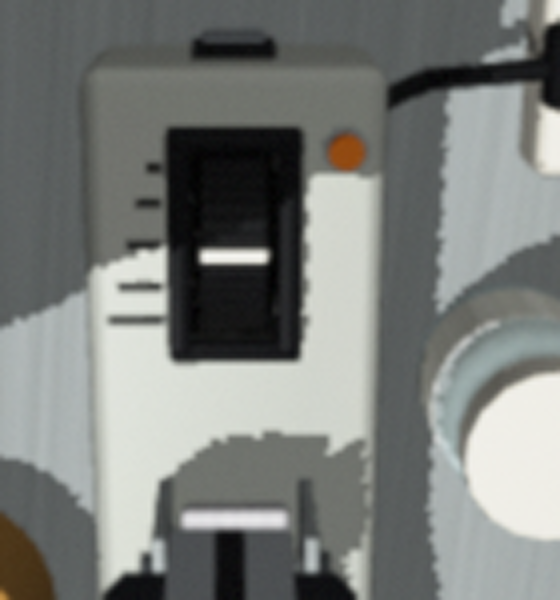

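Run:
```python
from h import *
from cell import env
wt=np.array([.528,.2240,0])
s0=wt+yd*.0065
env.movel(s0+[0,0,.088+.019+.02],rate=.15)
s=env.read_state();f0=np.array(s['force']);print(s['clock'],s['opening'],f0)
r=env.movel(s0+[0,0,.088+.019-.012],rate=.015,stop_force=6)
s=env.read_state();print(r,s['clock'],s['tool_pos'],(s['force']-f0).round(2))
```

```text
6.1333 -0.0003412578853584185 [ 0.17557289 -0.01106936  0.30817335]
True 7.475 [0.52743559 0.23063624 0.10630446] [-0.13  0.63  4.57]
```

Run:
```python
from h import *
from cell import env
f0=np.array([.176,-.011,.308])
def show(t):
    s=env.read_state();print(t,round(s['clock'],2),s['tool_pos'].round(5),(s['force']-f0).round(2));return s
env.pause(.2);s=show('a')
p=np.array(s['tool_pos'])
r=env.movel(p-[0,0,.004],rate=.006,stop_force=4.5);s=show(r)
env.pause(.2);s=show('b')
```

```text
a 7.67 [0.52742 0.23062 0.10628] [-0.31  0.97  5.31]
True 7.94 [0.52741 0.23076 0.1063 ] [ 0.39 -0.5   3.4 ]
b 8.14 [0.52741 0.23074 0.10626] [-0.58  0.36  4.43]
```

Run:
```python
from h import *
from cell import env
f0=np.array([.176,-.011,.308])
def show(t):
    s=env.read_state();print(t,round(s['clock'],2),s['tool_pos'].round(5),(s['force']-f0).round(2));return s
s=show('a')
x,y,z=.52741,.2307,s['tool_pos'][2]
for i in range(8):
    z-=.0004
    r=env.movel([x,y,z],rate=.01,stop_force=10);env.pause(.1);s=show(r)
    if s['force'][2]-f0[2]>8: break
```

```text
a 8.14 [0.52741 0.23074 0.10626] [-0.58  0.36  4.43]
False 8.49 [0.52743 0.23079 0.10627] [-0.67 -0.11  4.81]
False 8.84 [0.52746 0.23094 0.10625] [-1.88 -0.71  7.43]
False 9.19 [0.52745 0.23111 0.10619] [-2.5   0.11  8.23]
```

Run:
```python
from h import *
from cell import env
f0=np.array([.176,-.011,.308])
def show(t):
    s=env.read_state();print(t,round(s['clock'],2),s['tool_pos'].round(5),(s['force']-f0).round(2));return s
p=np.array([.52741,.2307,.10506])
for d in(.0033,.0066,.0100,.0132):
    r=env.movel(p-yd*d,rate=.012,stop_force=15);s=show((d,r))
env.pause(.2);show('end')
p=p-yd*.0132
env.movel([p[0],p[1],.112],rate=.03);show('up')
env.movel(np.array([p[0],p[1],.20])+yd*.02,rate=.15)
env.pause(.2)
s=show('look')
c=env.read_camera('wrist');np.savez('wrist2.npz',pos=s['tool_pos'],rv=s['ee_rot'],**c);cv2.imwrite('pics/wrist2.png',c['color'])
```

```text
(0.0033, False) 9.62 [0.52769 0.22857 0.10625] [-2.74 -0.51  7.76]
(0.0066, False) 10.04 [0.52792 0.22535 0.10619] [-1.62  0.71  6.81]
(0.01, False) 10.47 [0.52837 0.22085 0.1062 ] [-1.8  -0.61  8.01]
(0.0132, False) 10.89 [0.52861 0.21808 0.1062 ] [-2.52 -0.84  8.11]
end 11.09 [0.52861 0.21813 0.10618] [-2.06 -1.06  8.8 ]
up 11.47 [0.52839 0.21724 0.11158] [ 0.08  0.48 -0.95]
look 12.43 [0.52631 0.23666 0.19864] [ 0.43  0.51 -0.01]
```

View pics/wrist2.png

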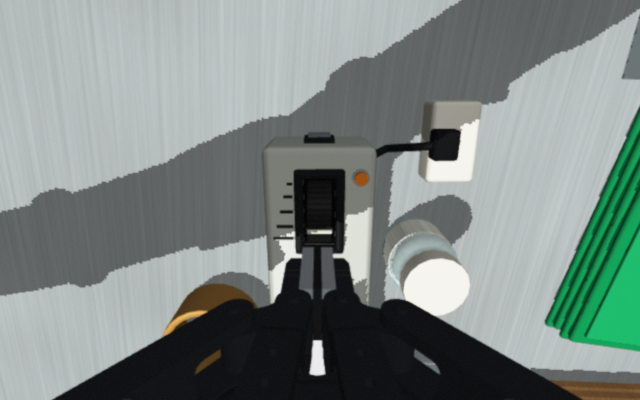

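The white line seems to have moved but the fingertips partly hide it. I'll go back to the first viewpoint to compare.

Run:
```python
from h import *
from cell import env
env.movel([0.52577,.24065,.328],rate=.2)
env.pause(.1)
s=env.read_state();print(s['clock'])
c=env.read_camera('wrist');np.savez('wrist3.npz',pos=s['tool_pos'],rv=s['ee_rot'],**c)
c=wcam('wrist3.npz');I=c['color']
cv2.imwrite('pics/wrist3_z.png',cv2.resize(I[115:265,260:400],None,fx=4,fy=4,interpolation=cv2.INTER_CUBIC))
roi=np.zeros(I.shape[:2],bool);roi[150:203,312:326]=1
v,u=np.nonzero((I.min(2)>170)&roi);print(len(u),u.mean(),v.mean(),v.min(),v.max())
# line at 0.419 rad: 12.2 mm to -y, 2.6mm down
p=ray(c,u.mean(),v.mean(),.0854);print(p, (p-[.52829,.22471,.088])@yd)
```

```text
13.3667
26 319.0 188.5 188 189
[0.52862734 0.21247817 0.0854    ] -0.01221593823595047
```

View pics/wrist3_z.png

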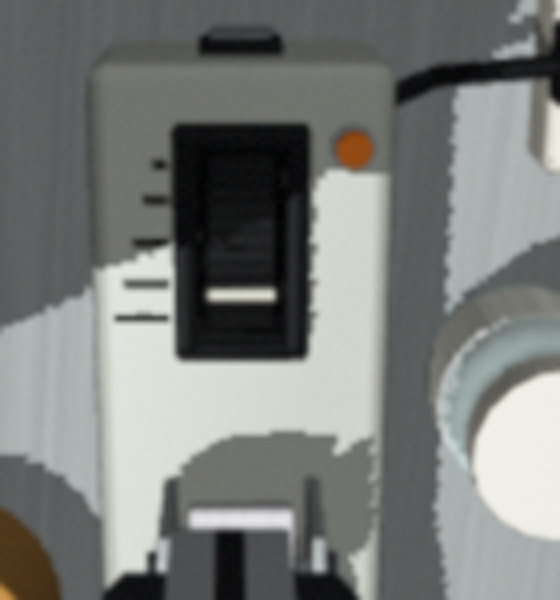

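The line moved 12.2 mm along the chord, which is what one click should give. It stands at the fourth, next longer mark and the finger is clear. Next is the handle.

```bash
cat >> h.py <<'E'
O=np.array([.5455,.0185,0])
def pp(th):
    a=np.radians(19)-th
    y=.115-.312*np.cos(a)+.016*np.sin(a);z=.1+.312*np.sin(a)+.016*np.cos(a)
    return O+yd*y+[0,0,z]
E
python3 - <<'E'
from h import *
from cell import env
def show(t):
    s=env.read_state();print(t,round(s['clock'],2),s['tool_pos'].round(4),s['force'].round(2));return s
p=pp(0);print(p,pp(.33))
for t in(0,.33,.345): print(env.solve_ik(pp(t)+[0,0,.019],rot))
env.movel(p+[0,0,.019+.045],rot,rate=.2);env.pause(.2);s=show('above')
c=env.read_camera('wrist');np.savez('wrist4.npz',pos=s['tool_pos'],rv=s['ee_rot'],**c);cv2.imwrite('pics/wrist4.png',c['color'])
c=env.read_camera('side');cv2.imwrite('pics/side4.png',cv2.resize(c['color'][120:290,230:400],None,fx=3,fy=3))
E
```

```text
[ 0.56043026 -0.15565389  0.21670556] [ 0.5623249  -0.17775391  0.1165031 ]
[ 0.62376358  0.43905608 -0.55432762  1.42888065  0.23197913  1.33895243
  0.14429736]
[ 0.64811827  0.53522023 -0.53921503  1.54853932  0.29248658  1.13910016
  0.13297931]
[ 0.64537313  0.53924539 -0.5344747   1.5538616   0.29350003  1.1293127
  0.13248521]
above 15.77 [ 0.5605 -0.155   0.2809] [ 0.24 -0.51 -0.45]
```

View pics/wrist4.png

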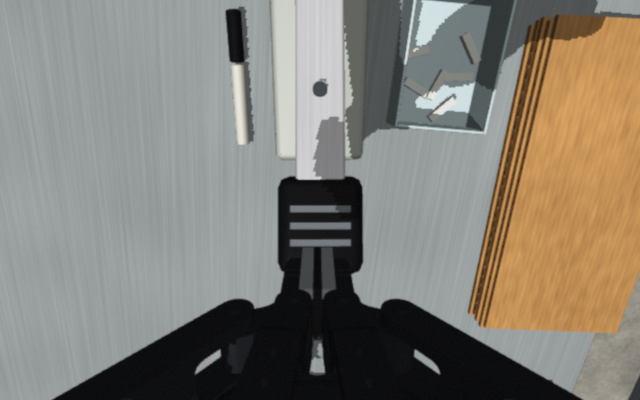

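View pics/side4.png

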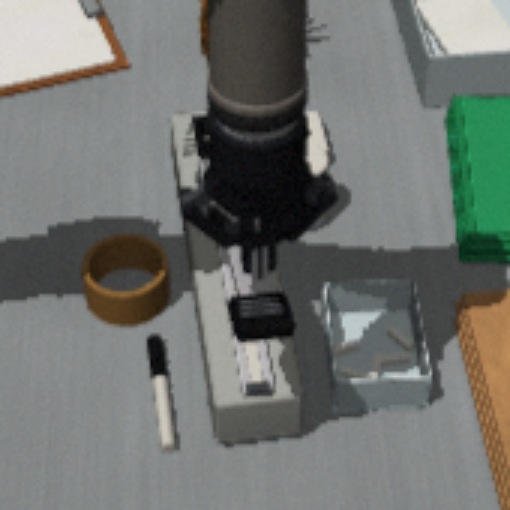

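The paddle spans (279–361, 178–272) in the wrist view, centred under the fingers. I'll press along the arc.

Run:
```python
from h import *
from cell import env
c=wcam('wrist4.npz')
for v,z in((178,.207),(226,.2167),(272,.2265)): print(ray(c,320,v,z).round(4))
s=env.read_state();f0=np.array(s['force'])
def show(t):
    s=env.read_state();print(t,round(s['clock'],2),s['tool_pos'].round(4),(s['force']-f0).round(2));return s
env.movel(pp(0)+[0,0,.019+.012],rate=.08)
for th in np.arange(.03,.311,.04):
    r=env.movel(pp(th)+[0,0,.019],rate=.06,stop_force=20);s=show((round(th,2),r))
    if r: break
```

```text
[ 0.5601 -0.1272  0.207 ]
[ 0.5623 -0.1537  0.2167]
[ 0.5645 -0.1786  0.2265]
(np.float64(0.03), False) 16.93 [ 0.5602 -0.159   0.2266] [-0.88  0.54  0.85]
(np.float64(0.07), False) 17.28 [ 0.5609 -0.1632  0.2148] [0.04 0.7  1.67]
(np.float64(0.11), False) 17.64 [ 0.5613 -0.1668  0.2028] [-1.16  0.05  1.53]
(np.float64(0.15), False) 18.0 [ 0.5616 -0.1699  0.1907] [-0.37 -0.23  3.33]
(np.float64(0.19), False) 18.36 [ 0.5619 -0.1724  0.1788] [0.37 0.09 3.35]
(np.float64(0.23), False) 18.72 [ 0.5622 -0.1745  0.1668] [0.23 0.29 4.39]
(np.float64(0.27), False) 19.07 [ 0.5624 -0.1761  0.1546] [ 0.05 -0.28  4.65]
(np.float64(0.31), False) 19.43 [ 0.5625 -0.1773  0.1423] [-0.84  1.25  4.7 ]
```

Run:
```python
from h import *
from cell import env
f0=np.array([.24,-.51,-.45])
def show(t):
    s=env.read_state();print(t,round(s['clock'],2),s['tool_pos'].round(4),(s['force']-f0).round(2));return s
x,y=pp(.33)[:2]
for z in np.arange(.1395,.127,-.001):
    r=env.movel([x,y,z],rate=.02,stop_force=12);env.pause(.15);s=show((round(z,4),r))
    if r or s['force'][2]-f0[2]>11: break
env.pause(.4);show('hold')
c=env.read_camera('side');cv2.imwrite('pics/side5.png',cv2.resize(c['color'][120:290,230:400],None,fx=3,fy=3))
c=env.read_camera('scene');cv2.imwrite('pics/scene5.png',cv2.resize(c['color'][150:270,240:420],None,fx=4,fy=4))
```

```text
(np.float64(0.1395), False) 19.85 [ 0.5625 -0.1774  0.1402] [-0.89  1.24  5.01]
(np.float64(0.1385), False) 20.25 [ 0.5625 -0.1775  0.1392] [0.58 2.3  5.54]
(np.float64(0.1375), False) 20.65 [ 0.5625 -0.1775  0.1383] [0.05 1.52 5.99]
(np.float64(0.1365), False) 21.05 [ 0.5625 -0.1776  0.1373] [-0.86  1.81  6.03]
(np.float64(0.1355), False) 21.45 [ 0.5626 -0.1776  0.1363] [-0.27  2.02  6.9 ]
(np.float64(0.1345), False) 21.85 [ 0.5625 -0.1777  0.1353] [-0.46  0.94  5.27]
(np.float64(0.1335), False) 22.25 [ 0.5625 -0.1777  0.1343] [-0.27  1.9   6.65]
(np.float64(0.1325), False) 22.65 [ 0.5626 -0.1778  0.1334] [0.34 0.86 7.29]
(np.float64(0.1315), False) 23.05 [ 0.5626 -0.1778  0.1324] [-0.43  1.76  6.15]
(np.float64(0.1305), False) 23.45 [ 0.5626 -0.1779  0.1314] [-0.49  0.96  7.19]
(np.float64(0.1295), False) 23.85 [ 0.5626 -0.1779  0.1305] [-0.48  1.75  6.19]
(np.float64(0.1285), False) 24.25 [ 0.5626 -0.1779  0.1301] [-2.12  1.11  8.34]
(np.float64(0.1275), False) 24.65 [ 0.5626 -0.1779  0.1297] [-2.53  1.84 12.15]
hold 25.05 [ 0.5626 -0.1779  0.1297] [-2.14  2.14 12.3 ]
```

View pics/scene5.png

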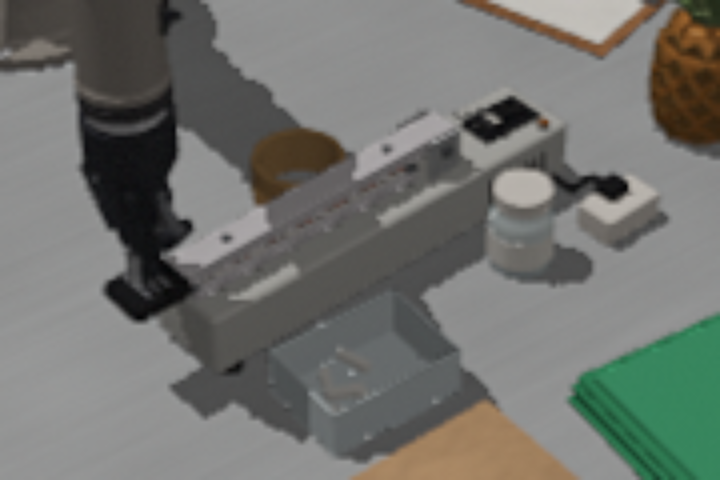

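View pics/side5.png

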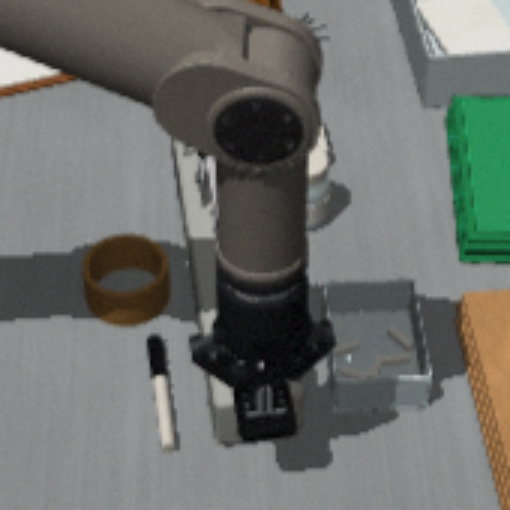

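The arm lies flat on the jaw and now meets the hard stop at about 12 N. I'll ease off slightly so the hold stays gentle, check, then hand in.

Run:
```python
from h import *
from cell import env
f0=np.array([.24,-.51,-.45])
x,y=pp(.33)[:2]
env.movel([x,y,.1287],rate=.01);env.pause(.5)
s=env.read_state();print(s['clock'],s['tool_pos'],s['force']-f0)
env.close_job()
```

```text
25.9167 [ 0.56260077 -0.17784825  0.13018872] [-0.98310503  0.73069814  8.50387681]
the job is handed in; nothing more can be done
```

I rolled the thumbwheel one click towards the sealing arm and let go of it. I then pressed the handle down until the arm was shut, and handed the job in at 25.9 s while still holding it there.

**Wheel:** I dragged the top of the rim 13 mm with the shut fingertips, pressing with about 8 N, then lifted off. The wrist picture afterwards showed the white line moved 12.2 mm towards the arm. One click should give just that, and the line stands at the next longer mark, the fourth of five.

**Arm:** The closing force was 5–7 N for most of the travel, then rose to about 12 N when the arm met its stop. I eased off slightly and held at 8.5 N. The scene picture, taken just before I eased off, showed the arm level on the jaw.

**Checks:**
- **Handle height:** The fingertips ended about 111 mm above the bench, against 116 mm given for just shut. I take that as the soft strip squeezed to about the hard stop, which by the given geometry lies near 112 mm. The last millimetre is within the calibration error.
- **Handle travel:** By the arm's geometry I expected the handle to move 22 mm away from the pivot, where the task says about 12 mm. I followed the geometry, and the fingertips were still on the paddle at the end.
- **Other things on the bench:** I saw no sign of anything else having moved in the last pictures. That was by eye only, and they did not show pineapple B.

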